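# Plug the hardware tin and lift away its dust cap

## Task

The open steel tin of nuts needs its plug lid, and the dust cap that is nested over that lid is wanted elsewhere. Pick up the two nested lids together by the flat tab of the plug lid that stands up through the cap's neck, lower them gently onto the tin until the plug lid is fully seated, and let go of the tab; then take the cap by its neck and lift it straight off, alone, leaving the plug lid seated and undisturbed in the tin. Finish while still holding the cap level above the tin, about 100 mm clear of where it sat; do not put it down or let go, and leave the tin standing where it is and everything else on the bench alone.

Things in the scene. Friction and masses are not known exactly. Their poses are not given: they have to be found in the camera images.
- tin: Open round steel tin, the widest open container on the bench, 102 mm outside, 94 mm inside diameter, 75 mm tall, wall 4 mm, some nuts lying on its floor, about 0.75 kg, loose. Origin: centre of its underside, z up.
- tin_mouth (a point): Centre of the tin's mouth, level with the rim, 75 mm above its underside.
- plug_lid: Inner lid (plug lid), dark steel, about 0.16 kg, loose. From its underside up: a plug 12 mm deep, 80 mm across at the bottom and tapering out to 88 mm; a flange 100 mm across and 5 mm thick whose underside (12 mm up) comes to rest on the tin's rim; a round boss 29 mm across and 8 mm high on the flange; an upright flat tab in the middle. At the start it stands on the bench on its plug. Origin: centre of the plug's underside, z up.
- tab (a point): The upright flat tab of the plug lid: 24 mm wide along its x axis, 12 mm thick along its y axis; its top is 79 mm above the lid's underside. The upper 32 mm stand free above the neck of the cap; this point is the middle of that free part, 63 mm above the lid's underside and 16 mm below the tab's top. With the plug lid fully seated in the tin this point is 51 mm above the tin's mouth.
- dust_cap: Outer lid (dust cap), aluminium, about 0.12 kg, loose, lying over the plug lid: a round plate 118 mm across and 4 mm thick with a 34 mm hole in the middle, a skirt 13 mm deep hanging from its edge (114 mm inside), and a neck around the hole. It rests by its plate on the plug lid's flange and is not fastened to it. It has about 2.5 mm of sideways play about the plug lid's boss. Origin: centre of the plate's underside, 17 mm above the plug lid's underside while nested; z up.
- neck (a point): The neck of the cap: an upright round tube on the plate, 44 mm outside, 34 mm inside diameter, 26 mm tall; the tab passes up through it with room around. This point is on the axis half-way up the neck, 13 mm above the plate's top and 13 mm below the neck's upper edge, and while nested 29 mm below point tab.
- tape_roll: Bystander: roll of tape lying flat, 72 mm across, 24 mm high. Origin: centre of underside.
- paint_can: Bystander: closed can 84 mm across, 100 mm tall. Origin: centre of underside.
- oil_bottle: Bystander: slim closed bottle 56 mm across, 160 mm tall. Origin: centre of underside.
- screwdriver: Bystander: screwdriver lying on the bench.
- wrench: Bystander: wrench lying on the bench.
- cup: Bystander: open white cup 72 mm across, 85 mm tall (narrower than the tin). Origin: centre of underside.
- sanding_block: Bystander: cork block 100 x 60 x 30 mm. Origin: centre of underside.
Mind the look-alikes: they are no part of the job. What is shaped like the plug_lid but yellow is not meant.

How it is judged:
On the way, in this order (a step that is already met when the one before it is completed fails the run):
1. both nested lids are lifted together by the tab, well off the bench (height (world z) of plug_lid above 0.06 m and z of neck in the frame of tab below -0.023 m and contact force between the fingers and plug_lid above 1 N), for 0.2 s.
2. the plug lid is fully seated in the tin with the cap still nested over it, and the tab is let go (z of tab in the frame of tin_mouth between 0.047 and 0.054 m and horizontal distance between plug_lid and tin_mouth below 0.006 m and angle between plug_lid's own z axis and vertical below 0.06 rad and angle between tin's own z axis and vertical below 0.05 rad and z of neck in the frame of tab below -0.023 m and contact force between the fingers and plug_lid below 0.1 N and contact force between the fingers and dust_cap below 0.1 N), for 0.3 s.
3. the cap, gripped by the fingers, is lifted off alone while the plug lid stays seated (z of tab in the frame of tin_mouth between 0.047 and 0.054 m and horizontal distance between plug_lid and tin_mouth below 0.006 m and angle between plug_lid's own z axis and vertical below 0.06 rad and angle between tin's own z axis and vertical below 0.05 rad and z of neck in the frame of tab above 0 m and contact force between the fingers and dust_cap above 1 N), for 0.1 s.
At the end, for the whole second after the job is handed in: Plug lid fully in the tin (3 mm in height, 6 mm of centre, 0.06 rad), tin upright within 30 mm of its start; the fingers hold the cap still, level (0.2 rad), within 60 mm sideways of the tin's axis, at least 70 mm above where it sat, touching neither lid nor tin (z of tab in the frame of tin_mouth between 0.047 and 0.054 m and horizontal distance between plug_lid and tin_mouth below 0.006 m and angle between plug_lid's own z axis and vertical below 0.06 rad and angle between tin's own z axis and vertical below 0.05 rad and z of neck in the frame of tin_mouth above 0.092 m and horizontal distance between neck and tin_mouth below 0.06 m and angle between dust_cap's own z axis and vertical below 0.2 rad and contact force between the fingers and dust_cap above 1 N and linear speed of dust_cap below 0.03 m/s and contact force between dust_cap and plug_lid below 0.05 N and contact force between dust_cap and tin below 0.05 N and contact force between each of the arm, the fingers and plug_lid below 0.1 N and distance of tin from where it was at the start of the episode below 0.03 m and linear speed of plug_lid below 0.02 m/s); the arm keeps its last pose, push and grip.
It fails at once if the cap comes off the plug lid while the plug lid is not seated in the tin, or the plug lid is unseated again after the cap is off (z of neck in the frame of tab above -0.015 m and not (z of tab in the frame of tin_mouth between 0.047 and 0.054 m and horizontal distance between plug_lid and tin_mouth below 0.006 m and angle between plug_lid's own z axis and vertical below 0.06 rad and angle between tin's own z axis and vertical below 0.05 rad)).
It fails at once if the tin is tipped, or shoved more than 40 mm (angle between tin's own z axis and vertical above 0.25 rad or distance of tin from where it was at the start of the episode above 0.04 m).
It fails at once if the lids are rammed onto the tin (more than 40 N) (contact force between plug_lid and tin above 40 N).
It fails at once if the lids are let go in the air or dropped onto the tin from more than about 10 mm (height (world z) of plug_lid above 0.03 m and z of tab in the frame of tin_mouth above 0.063 m and contact force between the fingers and plug_lid below 0.05 N).
It fails at once if a bystander is moved more than 30 mm (distance of any of tape_roll, paint_can, oil_bottle, screwdriver, wrench, cup, sanding_block from where it was at the start of the episode above 0.03 m).
It also fails if it takes over 58 s, if anything falls off the work surface, if the arm or the gripper's body presses on something with over 40 N, if the wrist force passes 120 N, or if a joint passes its speed limit or range.

## Robot

A 7-joint arm with a two-finger parallel gripper is mounted at the origin on the work surface. World frame = base frame: x ahead of the robot, y to its left, z up, the work surface at z = 0. Lengths are in m, angles in rad, forces in N, time in s.
With the tool pointing down it reaches from about 0.425 to 0.825 m from the base axis. Payload 3.6 kg.
Tool frame: the origin (TCP) lies on the centre line of the jaws, within the pads' length; the fingertips stand 11 mm ahead of it and the grasp point (between the pads) lies 8 mm behind it; x points along the fingers, z is the direction in which the jaws open and shut, and the axes are right-handed (so a half turn about x gives the same grasp; the last joint's range is limited). The gripper opens to 85 mm and grips with 20 to 120 N. Pads are 22 mm wide; open, the fingers measure 114 mm over their backs; the gripper's body (76 mm by 85 mm) begins 54 mm behind the grasp point. The pads swing forward as they close: fully open they stand 13 mm farther back than shut.
Start: joints at [1.115, 0.615, -0.013, 1.423, 0.008, 1.103, -0.04], TCP at [0.271, -0.591, 0.242] pointing down, gripper open.
Joint ranges: [-3.12, 3.12], [-0.3, 2.06], [-1.34, 1.32], [0.26, 2.42], [-1.36, 4.5], [0.01, 1.98], [-2.84, 2.84]. Speed limits (rad/s): [2.79, 2.79, 3.14, 3.14, 3.14, 3.14, 3.14].

## Interface

Orientations are given as a 3x3 rotation matrix whose columns are the frame's x, y, z axes.
In Python, from rig import read_state, snapshot, get_calibration, ticket, boxes_of, silhouettes gives the robot as it stands.
- The arm moves only by the tool move_arm, never from a script. Its arguments are lists of equal length, an entry for each row: "jaw": the finger opening in mm, from 0 to 85.4; "xyz": the shift along the tool's x, y, z in mm, a list of three; "yaw": the turn about the tool's x in rad. In form: {"jaw": [jaw, ...], "xyz": [[tx, ty, tz], ...], "yaw": [yaw, ...]}. A call has 1 to 20 rows; each row shifts and turns the commanded pose from where the row before left it, along the tool's axes as they then stand; what a row does not reach is not made up. A row lasts 1/8 s, in which the tool goes at most 62.5 mm and 10.7 degrees, less where a joint would pass 70% of its speed; a pose out of reach is approached as far as the arm can. A call with a gripper value outside its range is refused whole. The fingers move at their own pace and stop on an object; "force" is the grip in N (left out, the last holds). Time passes only in rows, so rows that do not move let the fingers close. It gives the time, the measured TCP pose, the force and the opening at its end, in the units of the state.
- read_state(): the state, without advancing time (a new reading comes with each control period).
- snapshot(name): name is "scene" or "top" or "wrist"; returns the picture (400x640x3 uint8, red, green, blue); there is no depth.
- get_calibration(name): a dict with "intrinsics" (3x3 intrinsics, pixels), "eye" and "attitude" of the camera in the world; the wrist camera has in their place "T_tool_cam" (4x4, takes a point from camera to tool coordinates, whose origin is the TCP and whose axes are the tool frame's). Camera axes: x right, y down, z forward; pixel columns grow to the right and rows downward; lengths in m; the calibration is good to about 2 mm. The wrist camera is an equidistant fisheye: a pixel r from the principal point sees the ray r / f radians off the axis. A picture is of the moment at which its call begins: read the wrist's pose just before it. get_calibration takes no time and is no camera call.
- ticket.sign_off(): hands the job in, once; it reports no verdict.
Trained networks look in the newest picture that a camera, given by its name, has taken for a name from the list of things; names that differ only in an ending like _2 or _b are one class to them, and where a whole thing is asked for, a point or a joint stands for the part that bears it (a point fixed in the world has none). Each returns a list of dicts, best first, with "conf" (0 to 1); they miss things now and then, are a little off and sometimes report something else, mostly with a low value. They report only what shows in the picture. A call takes as long as a camera call. They do not tell look-alikes from the thing itself.
- boxes_of(camera, label): "box" ([centre column, centre row, width, height] in pixels, round what is visible of it).
- silhouettes(camera, label): "region" (400x640 bool, what is visible of it) and "box" ([centre column, centre row, width, height] in pixels, round what is visible of it).
The state is a dict: "t": time; "joints": joint angles; "joint_vel": joint speeds; "joint_efforts": joint torques, N m; "ee_pos": TCP position; "eef_rot": TCP orientation; "ft_force": force on the tool from outside, world axes, zero at the start; "wrist_torque": the same for the moment, N m; "gripper_width": opening from 0.0 (shut) to 1.0 (fully open).
Only numpy, scipy, OpenCV 4.12 (cv2) and the standard library are available. Lean on these libraries where they do the work, as an engineer would, in place of code of your own. Each camera call takes 0.05 s, during which the arm holds its last target.

## Working session

There is one attempt and no reset: what is moved stays moved. The work goes in short steps, Python scripts to look and compute and a tool call to move; the robot and the scene stay as the last step left them, time stands still between calls to the robot, and variables do not carry over. Pictures are saved under pics/ and viewed, and the job is handed in when it is done.

Besides the shell and the picture viewer there is one more tool, called after "Request:" as name([rows], argument=value, ...), one row to a line, values as JSON. move_arm: Moves the arm, as the interface text tells. Its arguments: {"type":"object","properties":{"jaw":{"type":"array","items":{"type":"number"}},"xyz":{"type":"array","items":{"type":"array","items":{"type":"number"}}},"yaw":{"type":"array","items":{"type":"number"}},"force":{"type":"number"}},"required":["jaw","xyz","yaw"]}

```bash
ls; mkdir -p pics; python3 - <<'E'
from rig import *
import cv2, numpy as np
np.set_printoptions(precision=4,suppress=True)
s=read_state()
for k,v in s.items(): print(k,np.array(v))
for n in ("scene","top","wrist"):
    c=get_calibration(n); print(n,c)
    im=snapshot(n); cv2.imwrite(f"pics/{n}0.png",im[:,:,::-1])
    for l in ("tin","plug_lid","dust_cap","cup"):
        for b in boxes_of(n,l): print(n,l,round(b['conf'],2),np.round(b['box'],1))
print(read_state()['t'])
E
```

```text
pics
t 0.0
joints [ 1.1145  0.6159 -0.0126  1.4249  0.0081  1.1034 -0.0404]
joint_vel [-0.0007  0.0008 -0.0008  0.0014  0.0003  0.0002  0.0006]
joint_efforts [  0.0003 -46.9217   0.2586 -17.1033   0.0098   0.0097  -0.    ]
ee_pos [ 0.2706 -0.5902  0.2411]
eef_rot [[-0.0012  0.909   0.4168]
 [ 0.0024  0.4168 -0.909 ]
 [-1.     -0.     -0.0027]]
ft_force [ 0.071  -0.3899  0.1617]
wrist_torque [0.0115 0.046  0.054 ]
gripper_width 1.0018142410052573
scene {'intrinsics': array([[405.1481,   0.    , 320.9317],
       [  0.    , 405.1481, 204.3831],
       [  0.    ,   0.    ,   1.    ]]), 'eye': array([0.9923, 0.5142, 0.8538]), 'attitude': array([[-0.7371,  0.5013, -0.4532],
       [ 0.6757,  0.533 , -0.5093],
       [-0.0137, -0.6816, -0.7316]])}
scene tin 0.66 [270.1 187.   35.   41.2]
scene plug_lid 0.72 [436.5 282.5  43.2  38.3]
scene plug_lid 0.69 [445.4 236.1  36.6  31.8]
scene plug_lid 0.61 [381.2 243.9  13.   14.7]
scene dust_cap 0.71 [379.9 257.   46.2  38. ]
scene dust_cap 0.38 [270.  188.2  38.2  43.4]
scene cup 0.77 [229.2 141.3  24.2  31.1]
top {'intrinsics': array([[395.7899,
[... 160 characters left out ...]
ay([[ 0.0032, -0.9963,  0.0859],
       [-0.9999, -0.0041, -0.0097],
       [ 0.01  , -0.0859, -0.9963]])}
top tin 0.91 [385.9 191.   42.3  37.4]
top plug_lid 0.78 [225.4 275.9  34.5  35.4]
top plug_lid 0.59 [203.3 228.9  41.   33.7]
top plug_lid 0.4 [255.6 217.2  11.1  14.5]
top dust_cap 0.85 [255.8 216.7  43.7  42.6]
top cup 0.64 [474.8 200.6  36.   29.9]
wrist {'intrinsics': array([[309.7069,   0.    , 315.6989],
       [  0.    , 309.7069, 199.852 ],
       [  0.    ,   0.    ,   1.    ]]), 'T_tool_cam': array([[ 0.    , -0.3244,  0.9459, -0.1329],
       [ 0.0002, -0.9459, -0.3244,  0.0839],
       [ 1.    ,  0.0002,  0.    ,  0.0009],
       [ 0.    ,  0.    ,  0.    ,  1.    ]])}
0.75
```

View pics/scene0.png

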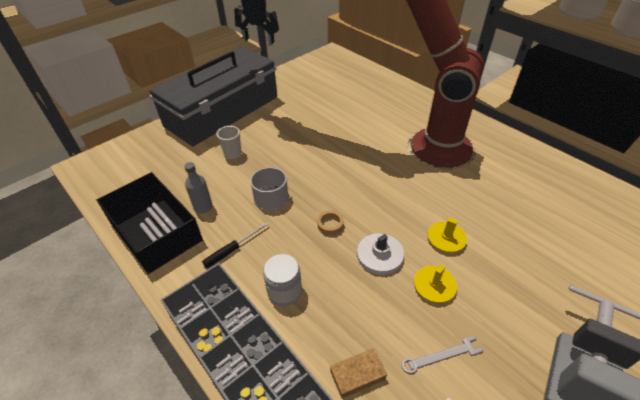

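View pics/top0.png

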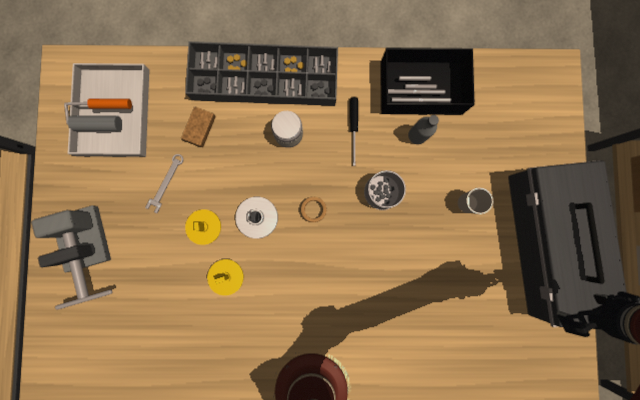

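```bash
python3 - <<'E'
import cv2,numpy as np
a=cv2.imread('pics/scene0.png')[215:315,340:480]; b=cv2.imread('pics/top0.png')[165:300,180:420]
cv2.imwrite('pics/c1.png',cv2.resize(a,None,fx=5,fy=5,interpolation=2))
cv2.imwrite('pics/c2.png',cv2.resize(b,None,fx=3.3,fy=3.3,interpolation=2))
E
```

```text
(no output)
```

View pics/c1.png

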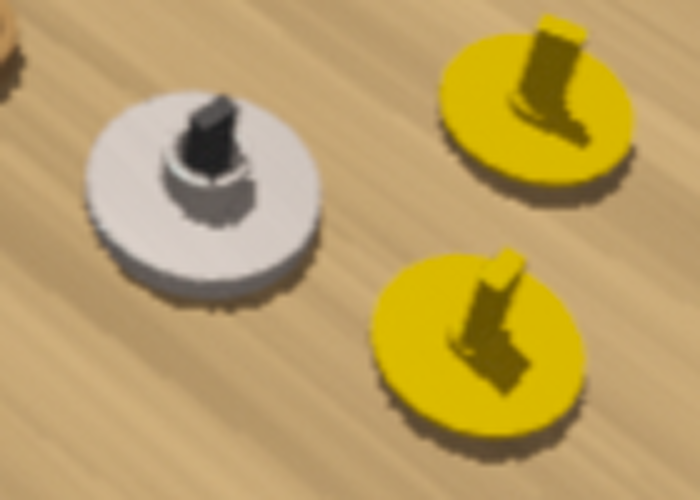

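View pics/c2.png

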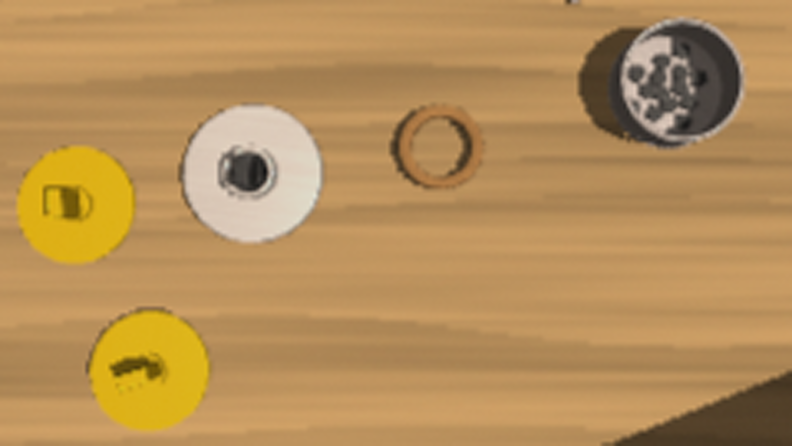

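White cap with dark tab, at scene (380,252) and top (256,217), is the target. The candidates that could be mistaken for it are the yellow lids at top (203,228) and (225,276), and both are decoys by colour. The tin is at top (385,190) and has the widest mouth. The cup at (475,200) is narrower. Next I'll measure.

```bash
cat > h.py <<'E'
from rig import *
import cv2, numpy as np
np.set_printoptions(precision=4,suppress=True)
def ray(name,px,st=None):
    c=get_calibration(name);K=c['intrinsics'];u,v=px
    x=np.array([(u-K[0,2])/K[0,0],(v-K[1,2])/K[1,1],1.])
    if name!='wrist':
        return np.array(c['eye']),np.array(c['attitude'])@x
    st=st or read_state(); T=np.array(c['T_tool_cam'])
    r=np.hypot(x[0],x[1]); d=np.array([np.sin(r)*x[0]/max(r,1e-9),np.sin(r)*x[1]/max(r,1e-9),np.cos(r)])
    R=np.array(st['eef_rot']);p=np.array(st['ee_pos'])
    return p+R@T[:3,3], R@T[:3,:3]@d
def atz(name,px,z,st=None):
    o,d=ray(name,px,st); return o+d*(z-o[2])/d[2]
def proj(name,P,st=None):
    c=get_calibration(name);K=c['intrinsics'];P=np.atleast_2d(P)
    if name!='wrist':
        q=(P-c['eye'])@np.array(c['attitude']); q=q/q[:,2:]
        return np.c_[K[0,0]*q[:,0]+K[0,2],K[1,1]*q[:,1]+K[1,2]]
    st=st or read_state();T=np.array(c['T_tool_cam']);R=np.array(st['eef_rot'])
    q=((P-st['ee_pos'])@R-T[:3,3])@T[:3,:3]
    r=np.hypot(q[:,0],q[:,1]);th=np.arctan2(r,q[:,2]);s=th/np.maximum(r,1e-9)
    return np.c_[K[0,0]*q[:,0]*s+K[0,2],K[1,1]*q[:,1]*s+K[1,2]]
def circ(c,z,r,n=72):
    a=np.linspace(0,2*np.pi,n,endpoint=False); return np.c_[c[0]+r*np.cos(a),c[1]+r*np.sin(a),np.full(n,z)]
def fit_sil(name,region,rings,c0,st=None):
    """fit xy so hull of projected rings matches region (hull) bbox+centroid"""
    from scipy.optimize import least_squares
    cs,_=cv2.findContours(region.astype(np.uint8),cv2.RETR_EXTERNAL,cv2.CHAIN_APPROX_NONE)
    h=cv2.convexHull(max(cs,key=cv2.contourArea)).reshape(-1,2).astype(float)
    f=lambda h:np.r_[h.min(0),h.max(0)]
    def feat(pts): 
        m=cv2.moments(cv2.convexHull(pts.astype(np.float32)))
        return np.r_[m['m10']/m['m00'],m['m01']/m['m00'],np.sqrt(m['m00'])]
    t=feat(h)
    g=lambda c: feat(np.vstack([proj(name,circ(c,z,r),st) for z,r in rings]))
    s=least_squares(lambda c:(g(c)-t)[:2],c0)
    return s.x, g(s.x)-t
E
python3 - <<'E'
from h import *
for n in ('scene','top'):
    snapshot(n)
    for l,rings,z in (('tin',[(0,.051),(.075,.051)],.05),('dust_cap',[(.008,.059),(.021,.059)],.02)):
        for s in silhouettes(n,l)[:2]:
            b=s['box']; c0=atz(n,b[:2],z)[:2]
            print(n,l,round(s['conf'],2),np.round(b,1),c0,*fit_sil(n,s['region'],rings,c0))
E
```

```text
scene tin 0.73 [272.2 188.4  36.1  45.4] [ 0.5529 -0.1849] [ 0.5525 -0.2017] [-0.      0.     -0.1343]
scene dust_cap 0.59 [377.1 255.6  46.1  39.5] [0.4918 0.16  ] [0.4797 0.1568] [-0.      0.      1.6542]
top tin 0.71 [385.7 188.4  39.6  42.7] [ 0.5564 -0.2037] [ 0.5543 -0.1997] [0.     0.     0.4449]
top dust_cap 0.6 [256.5 216.8  46.2  41.6] [0.4781 0.1548] [0.4773 0.1564] [0.    0.    1.443]
```

Request:
move_arm([
  [0,23,-16],
  [0,46,-32],
  [0,46,-32],
  [0,46,-32],
  [0,46,-32],
  [0,46,-32],
  [0,46,-32],
  [5,30,-45],
  [8,25,-52],
  [8,25,-52],
  [8,25,-52],
  [8,25,-52],
  [8,25,-52],
  [8,25,-52],
  [8,12,-26],
  [0,0,0],
], jaw=[85,85,85,85,85,85,85,85,85,85,85,85,85,85,85,85], yaw=[0,0,0,0,0,0,0,0,0,0,0,0,0,0,0,0])

```text
t: 3.05
ee_pos: [0.4703, 0.154, 0.181]
eef_rot: [[-0.001, 0.907, 0.422], [0.001, 0.422, -0.907], [-1.0, -0.0, -0.001]]
ft_force: [0.6, -0.9, 0.1]
gripper_width: 0.995
```

```bash
python3 - <<'E'
from h import *
st=read_state(); print(st['t'],st['ee_pos'],st['eef_rot'],st['joints'])
im=snapshot('wrist'); cv2.imwrite('pics/w1.png',im[:,:,::-1])
for l in ('tab','neck','dust_cap','plug_lid'):
  for b in boxes_of('wrist',l): print(l,round(b['conf'],2),np.round(b['box'],1))
print(proj('wrist',[[.478,.1565,.079],[.478,.1565,.047],[.478,.1565,.021]],st))
E
```

```text
3.05 [0.4703 0.154  0.181 ] [[-0.0007  0.9065  0.4221]
 [ 0.0012  0.4221 -0.9065]
 [-1.     -0.0002 -0.0014]] [-0.2791  0.4582 -0.115   1.9386  0.0725  0.749  -1.5704]
tab 0.77 [178.8 142.8  89.9 101.3]
tab 0.75 [316.1 190.4  36.1  44.4]
tab 0.6 [196.3 269.4  73.   74. ]
neck 0.9 [316.1 174.  116.9 114.8]
dust_cap 0.85 [316.5 176.4 118.  108.3]
plug_lid 0.94 [197.1 268.8  77.4  75.4]
plug_lid 0.9 [176.9 140.   85.   94. ]
plug_lid 0.61 [318.8 189.5  33.6  45. ]
plug_lid 0.29 [578.  243.8  84.3  97.2]
[[316.0094 194.2921]
 [316.0278 183.3071]
 [316.0399 176.0262]]
```

View pics/w1.png

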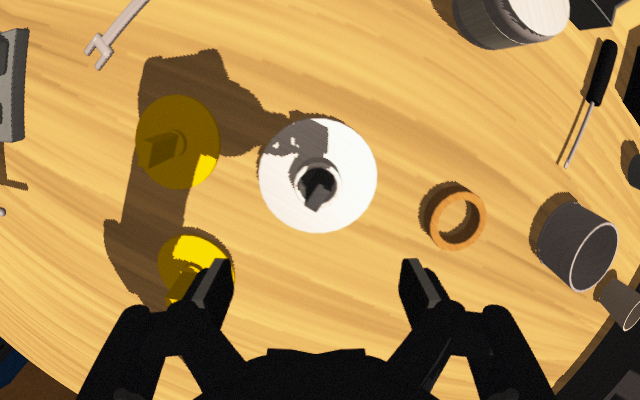

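The wrist view shows the white cap centred near (317,176) with the tab top at about (318,195), which matches the prediction. Next I'll rectify the tab-top plane to get its yaw.

```bash
python3 - <<'E'
from h import *
st=read_state(); im=cv2.imread('pics/w1.png')
def rect(z,half=.04,n=400):
    g=np.linspace(-half,half,n); X,Y=np.meshgrid(g,g)
    # image: column = +x world, row down = -y
    P=np.c_[.478+X.ravel(),.1565-Y.ravel(),np.full(X.size,z)]
    q=proj('wrist',P,st).astype(np.float32).reshape(n,n,2)
    return cv2.remap(im,q[...,0],q[...,1],cv2.INTER_CUBIC)
a=rect(.079); 
b=cv2.convertScaleAbs(a,alpha=2.2,beta=0)
cv2.imwrite('pics/r1.png',np.hstack([a,b]))
g=np.linspace(-.07,.07,400)
E
```

```text
(no output)
```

View pics/r1.png

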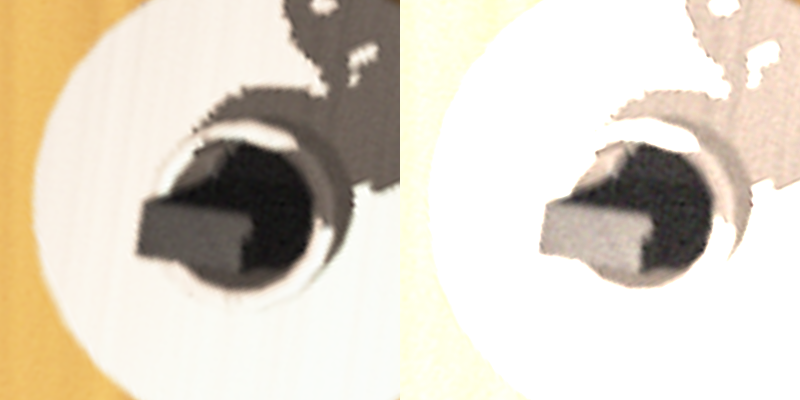

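```bash
python3 - <<'E'
from h import *
st=read_state(); im=cv2.imread('pics/w1.png')
sc=8; x0,y0=255,115
crop=cv2.resize(im[y0:y0+70*1,x0+25:x0+95],None,fx=8,fy=8,interpolation=2)
crop=cv2.convertScaleAbs(im[145:225,275:360],alpha=1.6); crop=cv2.resize(crop,None,fx=7,fy=7,interpolation=2)
def dr(P,col):
    q=(proj('wrist',P,st)-[275,145]+.5)*7; cv2.polylines(crop,[np.round(q).astype(int)],True,col,1)
cap=(.478,.1565)
for z,r in ((.047,.022),(.047,.017),(.021,.022)): dr(circ(cap,z,r),(0,0,255))
def tab(c,yaw,z):
    a=np.array([[12,6],[12,-6],[-12,-6],[-12,6]])/1e3; R=np.array([[np.cos(yaw),-np.sin(yaw)],[np.sin(yaw),np.cos(yaw)]])
    return np.c_[a@R.T+c,np.full(4,z)]
for z in (.079,): dr(tab((.478,.1565),np.radians(-8),z),(0,255,0))
cv2.imwrite('pics/o1.png',crop)
for s in silhouettes('wrist','dust_cap')[:1]:
    print(s['conf'],*fit_sil('wrist',s['region'],[(.008,.059),(.021,.059)],cap,st))
for s in silhouettes('wrist','tab'):
    print(s['conf'],s['box'])
E
```

```text
0.58 [0.4779 0.15  ] [0.     0.     0.2102]
0.92 [178.0, 141.9, 86.8, 96.3]
0.79 [196.8, 269.3, 75.7, 73.0]
0.67 [319.6, 190.3, 37.9, 42.2]
0.22 [451.4, 216.8, 65.3, 66.8]
```

View pics/o1.png

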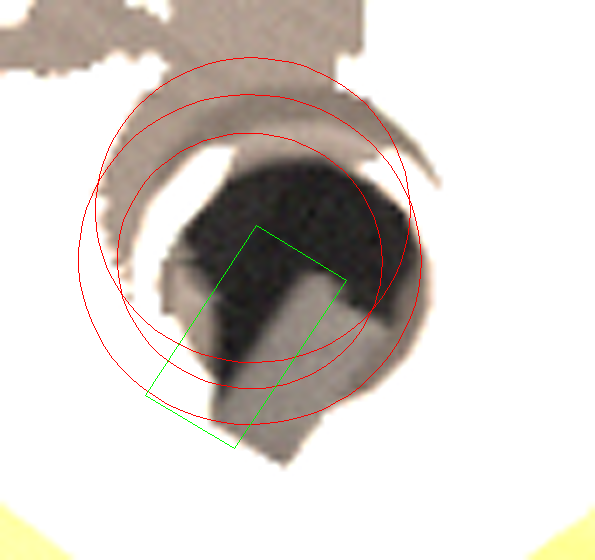

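The overlay used a later arm pose, because the arm was still settling when the picture was taken. I'll retake it with a matched state.

```bash
cat > ov.py <<'E'
from h import *
def tabbox(c,yaw,z,L=.024,W=.012):
    a=np.array([[1,1],[1,-1],[-1,-1],[-1,1]])*[L/2,W/2]; R=np.array([[np.cos(yaw),-np.sin(yaw)],[np.sin(yaw),np.cos(yaw)]])
    return np.c_[a@R.T+c,np.full(4,z)]
def overlay(im,st,win,k,items,out,gain=1.6):
    u0,v0,u1,v1=win
    crop=cv2.resize(cv2.convertScaleAbs(im[v0:v1,u0:u1],alpha=gain),None,fx=k,fy=k,interpolation=2)
    for P,col in items:
        q=(proj('wrist',P,st)-[u0,v0]+.5)*k; cv2.polylines(crop,[np.round(q).astype(int)],True,col,1)
    cv2.imwrite(out,crop)
E
python3 - <<'E'
from ov import *
a=read_state(); snapshot('wrist'); st=read_state(); im=snapshot('wrist')[:,:,::-1].copy(); print(a['ee_pos'],st['ee_pos'],st['joint_vel'])
cv2.imwrite('pics/w2.png',im)
cap=np.array([.478,.1565])
print(proj('wrist',[*cap,.047],st))
for s in silhouettes('wrist','dust_cap')[:1]:
    cap,_=fit_sil('wrist',s['region'],[(.008,.059),(.021,.059)],cap,st); print(cap,_)
u,v=proj('wrist',[*cap,.06],st)[0].astype(int)
R=(0,0,255);G=(0,255,0)
overlay(im,st,(u-42,v-40,u+42,v+40),7,[(circ(cap,.047,.022),R),(circ(cap,.047,.017),R),(circ(cap,.021,.022),R),(tabbox(cap,np.radians(-8),.079),G)],'pics/o2.png')
# rectified at tab top
g=np.linspace(-.03,.03,400); X,Y=np.meshgrid(g,g)
q=proj('wrist',np.c_[cap[0]+X.ravel(),cap[1]-Y.ravel(),np.full(X.size,.079)],st).astype(np.float32).reshape(400,400,2)
cv2.imwrite('pics/r2.png',cv2.convertScaleAbs(cv2.remap(im,q[...,0],q[...,1],cv2.INTER_CUBIC),alpha=1.5))
E
```

```text
[0.4713 0.1496 0.1817] [0.4712 0.1499 0.1816] [-0.0065  0.0022 -0.0048  0.0013 -0.0004  0.0011 -0.0021]
[[311.0682 182.2232]]
[0.4766 0.1554] [0.     0.     0.1328]
```

View pics/o2.png

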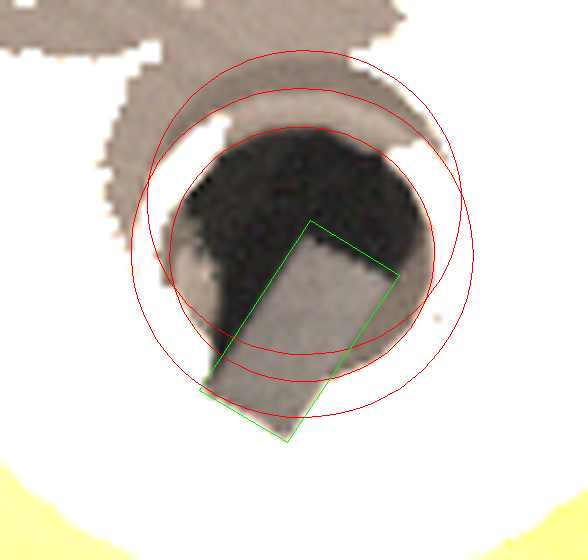

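View pics/r2.png

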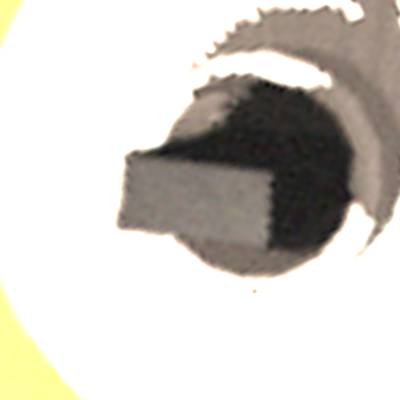

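Request:
move_arm([
  [10,7,-3],
  [15,0,0],
  [15,0,0],
  [10,0,0],
  [0,0,0],
  [0,0,0],
  [0,0,0],
], jaw=[40,40,40,40,40,40,40], yaw=[0.142,0.142,0.142,0.141,0,0,0], force=60)

```text
t: 4.42
ee_pos: [0.4764, 0.1567, 0.1319]
eef_rot: [[0.001, 0.991, -0.136], [0.001, -0.136, -0.991], [-1.0, 0.001, -0.001]]
ft_force: [0.2, -0.2, 0.4]
gripper_width: 0.468
```

```bash
python3 - <<'E'
from ov import *
snapshot('top');st=read_state(); im=snapshot('wrist')[:,:,::-1].copy(); print(st['ee_pos'],st['eef_rot'],st['gripper_width'],st['joint_vel'],st['ft_force'])
cap=np.array([.4766,.1554]);tab=np.array([.4762,.1554])
u,v=proj('wrist',[*cap,.06],st)[0].astype(int)
R=(0,0,255);G=(0,255,0)
overlay(im,st,(u-55,v-50,u+55,v+80),5,[(circ(cap,.047,.022),R),(circ(cap,.047,.017),R),(tabbox(tab,np.radians(-7.5),.079),G)],'pics/o3.png')
z=np.array(st['eef_rot'])[:,2]; print(np.degrees(np.arctan2(z[1],z[0])))
E
```

```text
[0.4764 0.1566 0.1318] [[ 0.001   0.9907 -0.1361]
 [ 0.0006 -0.1361 -0.9907]
 [-1.      0.0009 -0.0007]] 0.4671875027679041 [-0.0019  0.0014  0.0001  0.0019 -0.0001 -0.     -0.0011] [-0.6479 -0.4799  0.1443]
-97.82325323837156
```

View pics/o3.png

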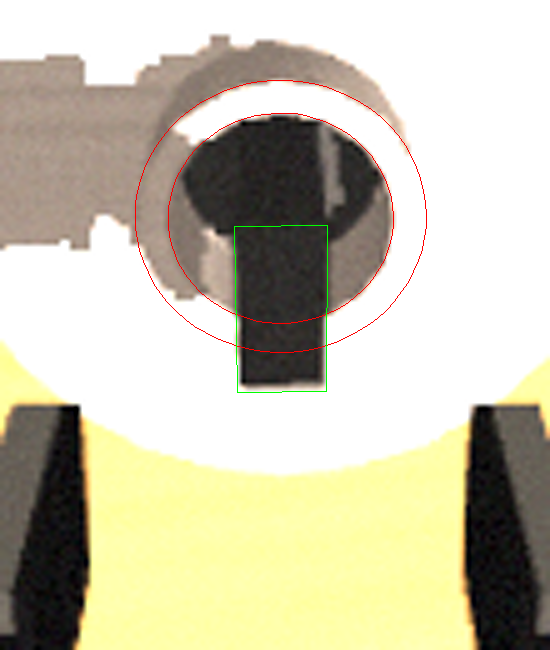

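Request:
move_arm([
  [10,0,1],
  [16,0,0],
  [16,0,0],
  [13,0,0],
  [9,0,0],
  [5,0,0],
  [0,0,0],
  [0,0,0],
], jaw=[40,40,40,40,40,40,40,40], yaw=[0,0,0,0,0,0,0,0])

```text
t: 5.52
ee_pos: [0.4762, 0.1558, 0.0627]
eef_rot: [[0.001, 0.991, -0.137], [0.0, -0.137, -0.991], [-1.0, 0.001, -0.001]]
ft_force: [0.4, -0.7, -0.0]
gripper_width: 0.469
```

```bash
python3 - <<'E'
from ov import *
st=read_state(); im=snapshot('wrist')[:,:,::-1].copy(); print(st['ee_pos'],st['ft_force'])
cv2.imwrite('pics/w4.png',im)
E
```

```text
[0.4762 0.1558 0.0627] [ 0.3876 -0.7337 -0.0369]
```

View pics/w4.png

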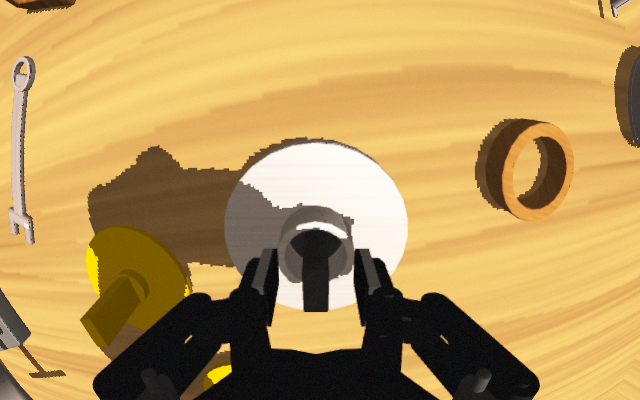

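The tab sits centred between the pads at (316,270). Closing.

Request:
move_arm([
  [0,0,0],
  [0,0,0],
  [0,0,0],
  [0,0,0],
  [0,0,0],
  [0,0,0],
], jaw=[25,12,4,4,4,4], yaw=[0,0,0,0,0,0], force=60)

```text
t: 6.32
ee_pos: [0.4762, 0.156, 0.0628]
eef_rot: [[0.001, 0.991, -0.136], [0.001, -0.136, -0.991], [-1.0, 0.001, -0.001]]
ft_force: [-1.0, 0.9, 5.3]
gripper_width: 0.128
```

Request:
move_arm([
  [-5,0,0],
  [-10,0,0],
  [-18,0,0],
  [-22,0,0],
  [-22,0,0],
  [-22,0,0],
  [-15,0,0],
  [-6,0,0],
  [0,0,0],
], jaw=[4,4,4,4,4,4,4,4,4], yaw=[0,0,0,0,0,0,0,0,0])

```text
t: 7.45
ee_pos: [0.4756, 0.1555, 0.1824]
eef_rot: [[-0.0, 0.991, -0.137], [-0.0, -0.137, -0.991], [-1.0, -0.0, 0.0]]
ft_force: [-0.7, 0.2, -3.9]
gripper_width: 0.129
```

```bash
python3 - <<'E'
from ov import *
st=read_state(); im=snapshot('wrist')[:,:,::-1].copy(); print(st['ee_pos'],st['ft_force'],st['wrist_torque'],st['gripper_width'])
cv2.imwrite('pics/w5.png',im)
im=snapshot('scene')[:,:,::-1].copy(); cv2.imwrite('pics/s5.png',cv2.resize(im[100:330,220:500],None,fx=2.5,fy=2.5,interpolation=2))
E
```

```text
[0.4756 0.1555 0.1824] [-0.6532  0.2475 -3.8754] [-0.0146  0.0407  0.0109] 0.12948410780090752
```

View pics/w5.png

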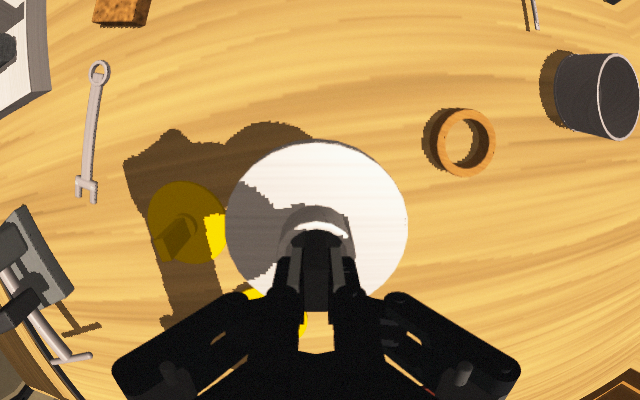

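View pics/s5.png

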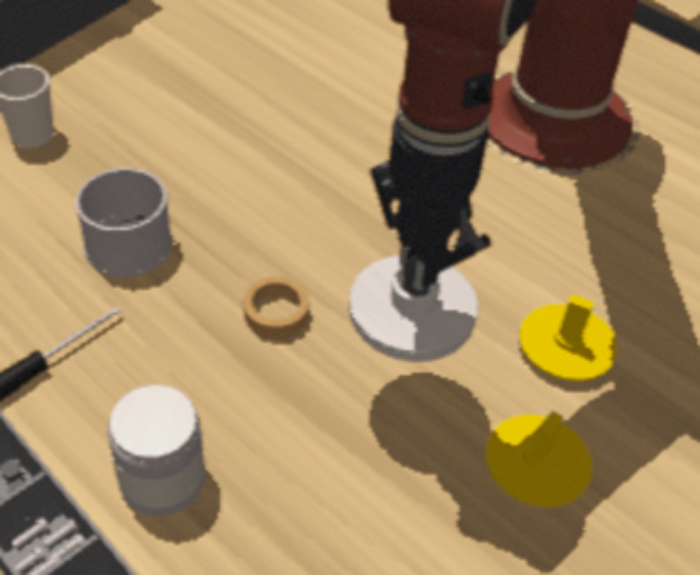

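Request:
move_arm([
  [0,5,9],
  [0,12,22],
  [0,18,31],
  [0,18,31],
  [0,18,31],
  [0,17,31],
  [0,12,22],
  [0,5,10],
  [0,0,0],
  [0,0,0],
  [0,0,0],
], jaw=[4,4,4,4,4,4,4,4,4,4,4], yaw=[0,0,0,0,0,0,0,0,0,0,0])

```text
t: 8.93
ee_pos: [0.5541, -0.0423, 0.1823]
eef_rot: [[-0.0, 0.991, -0.134], [0.001, -0.134, -0.991], [-1.0, -0.0, -0.001]]
ft_force: [-0.1, 0.4, -3.0]
gripper_width: 0.132
```

```bash
python3 - <<'E'
from ov import *
snapshot('top'); st=read_state(); im=snapshot('wrist')[:,:,::-1].copy(); print(st['t'],st['ee_pos'],st['ft_force'],st['joint_vel'])
for s in silhouettes('wrist','tin')[:2]:
    c,e=fit_sil('wrist',s['region'],[(0,.051),(.075,.051)],np.array([.5535,-.2005]),st); print(s['conf'],s['box'],c,e)
c=np.array([.5538,-.2005])
q=proj('wrist',circ(c,.075,.051),st); print(q.min(0),q.max(0))
for C,n in ((c,'o6'),): overlay(im,st,(400,60,640,300),3,[(circ(C,.075,.051),(0,0,255)),(circ(C,.075,.047),(0,0,255)),(circ(C,0,.051),(0,255,0))],f'pics/{n}.png',1.3)
cv2.imwrite('pics/w6.png',im)
E
```

```text
8.975 [ 0.5541 -0.0426  0.1824] [-0.1021 -0.591  -4.0388] [ 0.0038 -0.0005  0.006  -0.0024  0.0007 -0.0022  0.0011]
0.76 [475.7, 173.5, 118.8, 119.4] [ 0.5525 -0.2017] [-0.     -0.      0.0139]
[439.2359 123.2162] [532.0453 231.9239]
```

View pics/o6.png

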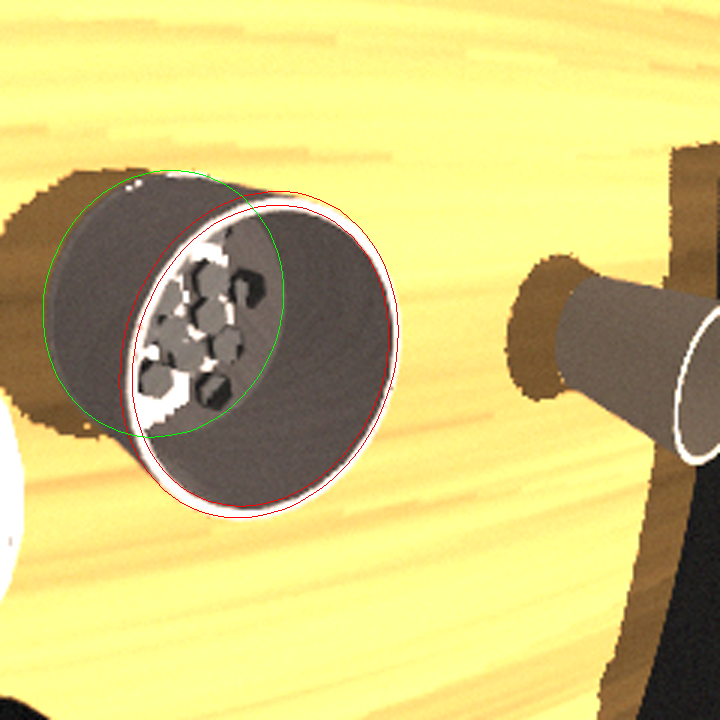

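```bash
cat > rim.py <<'E'
from ov import *
from scipy.optimize import least_squares
def rimfit(im,st,c0,z=.075,r=.049,tol=5,thr=200):
    g=im.min(2); vs,us=np.nonzero(g>thr)
    P=np.array([atz('wrist',(u,v),z,st) for u,v in zip(us,vs) if np.hypot(*(np.array((u,v))-proj('wrist',[*c0,z],st)[0]))<120])
    c=np.array(c0,float)
    for t in (tol,4,3):
        d=np.hypot(P[:,0]-c[0],P[:,1]-c[1]); Q=P[abs(d-r)<t/1e3]
        s=least_squares(lambda p:np.hypot(Q[:,0]-p[0],Q[:,1]-p[1])-p[2],[*c,r],loss='soft_l1',f_scale=.001); c=s.x[:2]
    return s.x,len(Q),np.sqrt(np.mean(s.fun**2))
E
python3 - <<'E'
from rim import *
st=read_state(); im=snapshot('wrist')[:,:,::-1].copy()
x=rimfit(im,st,(.553,-.201)); print(st['ee_pos'],x)
for s in silhouettes('wrist','tin')[:1]: print(fit_sil('wrist',s['region'],[(0,.051),(.075,.051)],np.array([.5535,-.2005]),st))
overlay(im,st,(400,60,640,300),3,[(circ(x[0][:2],.075,.051),(0,0,255)),(circ(x[0][:2],.075,.047),(0,0,255)),(circ(x[0][:2],0,.051),(0,255,0))],'pics/o7.png',1.3)
E
```

```text
Traceback (most recent call last):
  File "rim.py", line 5, in rimfit
    P=np.array([atz('wrist',(u,v),z,st) for u,v in zip(us,vs) if np.hypot(*(np.array((u,v))-proj('wrist',[*c0,z],st)[0]))<120])
                                                                                            ~~~~^^^^^^^^^^^^^^^^^^^^
  File "h.py", line 16, in proj
    c=get_calibration(name);K=c['intrinsics'];P=np.atleast_2d(P)
ValueError: time passes only in moves, steps and waits
```

```bash
sed -i 's/^np.set_printoptions.*/&\nimport functools\nget_calibration=functools.lru_cache(None)(get_calibration)/' h.py
python3 - <<'E'
from rim import *
st=read_state(); im=snapshot('wrist')[:,:,::-1].copy()
x=rimfit(im,st,(.553,-.201)); print(st['t'],st['ee_pos'],x)
for s in silhouettes('wrist','tin')[:1]: print(fit_sil('wrist',s['region'],[(0,.051),(.075,.051)],np.array([.5535,-.2005]),st))
overlay(im,st,(400,60,640,300),3,[(circ(x[0][:2],.075,.051),(0,0,255)),(circ(x[0][:2],.075,.047),(0,0,255)),(circ(x[0][:2],0,.051),(0,255,0))],'pics/o7.png',1.3)
E
```

```text
9.125 [ 0.5543 -0.0434  0.1824] (array([ 0.5522, -0.2027,  0.0487]), 546, np.float64(0.0007298756225376887))
(array([ 0.5525, -0.2016]), array([0.    , 0.    , 0.2816]))
```

View pics/o7.png

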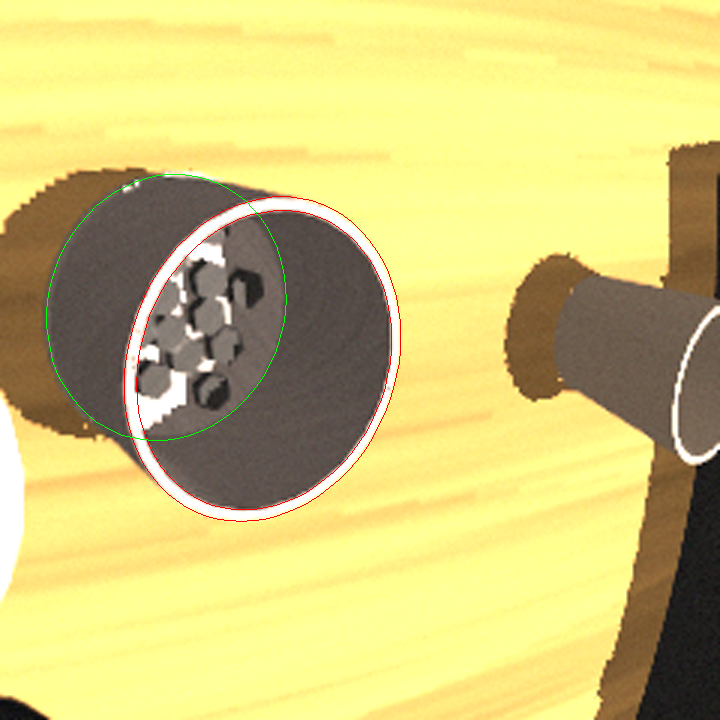

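Request:
move_arm([
  [0,1,7],
  [0,2,18],
  [0,3,26],
  [0,3,28],
  [0,3,28],
  [0,3,24],
  [0,3,17],
  [0,1,9],
  [0,0,0],
  [0,0,0],
  [0,0,0],
  [0,0,0],
], jaw=[4,4,4,4,4,4,4,4,4,4,4,4], yaw=[0,0,0,0,0,0,0,0,0,0,0,0])

```text
t: 10.72
ee_pos: [0.5518, -0.2013, 0.1824]
eef_rot: [[0.0, 0.991, -0.136], [0.0, -0.136, -0.991], [-1.0, -0.0, -0.0]]
ft_force: [-0.9, -0.6, -3.3]
gripper_width: 0.131
```

```bash
python3 - <<'E'
from rim import *
snapshot('top'); st=read_state(); im=snapshot('wrist')[:,:,::-1].copy(); print(st['t'],st['ee_pos'],st['ft_force'])
cv2.imwrite('pics/w8.png',im)
c=(.5522,-.2027)
p=np.array(st['ee_pos']); 
overlay(im,st,(180,80,450,330),3,[(circ(c,.075,.051),(0,0,255)),(circ(c,0,.051),(0,255,0)),(circ(p[:2],p[2]-.063+.021,.059),(255,0,0))],'pics/o8.png',1.2)
E
```

```text
10.775 [ 0.5518 -0.2015  0.1824] [-0.084   0.3957 -2.9166]
```

View pics/o8.png

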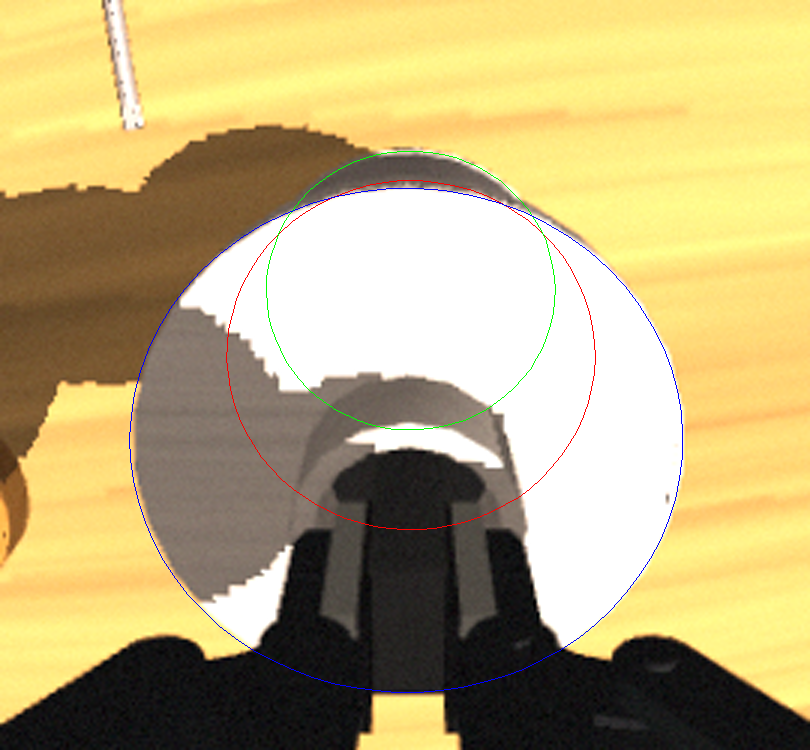

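Request:
move_arm([
  [5,0,1],
  [9,0,0],
  [10,0,0],
  [8,0,0],
  [6,0,0],
  [3,0,0],
  [0,0,0],
  [0,0,0],
], jaw=[4,4,4,4,4,4,4,4], yaw=[0,0,0,0,0,0,0,0])

```text
t: 11.82
ee_pos: [0.5518, -0.2032, 0.1417]
eef_rot: [[0.001, 0.991, -0.137], [-0.0, -0.137, -0.991], [-1.0, 0.001, 0.0]]
ft_force: [0.2, -0.2, -2.6]
gripper_width: 0.128
```

Request:
move_arm([
  [2,0,0],
  [3,0,0],
  [3,0,0],
  [2,0,0],
  [1,0,0],
  [1,0,0],
  [0,0,0],
  [0,0,0],
], jaw=[4,4,4,4,4,4,4,4], yaw=[0,0,0,0,0,0,0,0])

```text
t: 12.82
ee_pos: [0.5516, -0.2031, 0.1294]
eef_rot: [[0.0, 0.991, -0.137], [0.0, -0.137, -0.991], [-1.0, 0.0, -0.0]]
ft_force: [0.4, -0.6, -3.3]
gripper_width: 0.123
```

No contact yet, and the lateral forces are small. About 3.5 mm remains.

Request:
move_arm([
  [1,0,0],
  [0.5,0,0],
  [0.5,0,0],
  [0.5,0,0],
  [0,0,0],
  [0,0,0],
], jaw=[4,4,4,4,4,4], yaw=[0,0,0,0,0,0])

```text
t: 13.58
ee_pos: [0.5515, -0.2031, 0.1268]
eef_rot: [[0.0, 0.991, -0.137], [0.0, -0.137, -0.991], [-1.0, 0.0, -0.0]]
ft_force: [0.2, 0.6, -3.5]
gripper_width: 0.131
```

Request:
move_arm([
  [0.5,0,0],
  [0.5,0,0],
  [0,0,0],
  [0,0,0],
], jaw=[4,4,4,4], yaw=[0,0,0,0])

```text
t: 14.08
ee_pos: [0.5515, -0.2031, 0.1258]
eef_rot: [[-0.0, 0.991, -0.137], [0.0, -0.137, -0.991], [-1.0, -0.0, -0.0]]
ft_force: [-0.1, 1.1, -3.0]
gripper_width: 0.125
```

Request:
move_arm([
  [0.5,0,0],
  [0,0,0],
  [0,0,0],
], jaw=[4,4,4], yaw=[0,0,0])

```text
t: 14.45
ee_pos: [0.5516, -0.2031, 0.1258]
eef_rot: [[0.0, 0.991, -0.137], [0.0, -0.137, -0.991], [-1.0, 0.0, -0.0]]
ft_force: [-1.7, 0.8, 3.3]
gripper_width: 0.131
```

Request:
move_arm([
  [0.5,0,0],
  [0,0,0],
  [0,0,0],
], jaw=[4,4,4], yaw=[0,0,0])

```text
t: 14.82
ee_pos: [0.5515, -0.2031, 0.1258]
eef_rot: [[0.0, 0.991, -0.137], [0.0, -0.137, -0.991], [-1.0, 0.0, -0.0]]
ft_force: [-3.4, 1.9, 6.1]
gripper_width: 0.127
```

Contact came at exactly the expected seated height, 0.1258, and now carries about 9 N in total. Releasing.

Request:
move_arm([
  [0,0,0],
  [0,0,0],
  [0,0,0],
  [0,0,0],
  [0,0,0],
], jaw=[20,30,40,40,40], yaw=[0,0,0,0,0])

```text
t: 15.45
ee_pos: [0.5516, -0.2031, 0.1248]
eef_rot: [[0.0, 0.991, -0.137], [0.0, -0.137, -0.991], [-1.0, -0.0, -0.0]]
ft_force: [-0.4, -1.1, 0.7]
gripper_width: 0.47
```

Request:
move_arm([
  [-5,0,0],
  [-10,0,0],
  [-15,0,0],
  [-15,0,0],
  [-10,0,0],
  [0,0,0],
  [0,0,0],
  [0,0,0],
], jaw=[45,55,65,65,65,65,65,65], yaw=[0,0,0,0,0,0,0,0])

```text
t: 16.45
ee_pos: [0.5511, -0.2029, 0.1792]
eef_rot: [[-0.001, 0.991, -0.137], [0.001, -0.137, -0.991], [-1.0, -0.001, -0.0]]
ft_force: [0.4, -0.4, -0.1]
gripper_width: 0.755
```

```bash
python3 - <<'E'
from rim import *
st=read_state(); im=snapshot('wrist')[:,:,::-1].copy(); print(st['t'],st['ee_pos'],st['ft_force'],st['gripper_width'])
cv2.imwrite('pics/w9.png',im)
c=np.array((.5522,-.2027))
for s in silhouettes('wrist','dust_cap')[:1]:
    cap,_=fit_sil('wrist',s['region'],[(.071,.059),(.084,.059)],c,st); print(cap,_)
B=(255,0,0)
overlay(im,st,(170,80,460,330),2.7,[(circ(c,.084,.059),B),(circ(c,.110,.022),(0,0,255)),(circ(c,.110,.017),(0,0,255)),(tabbox(c,np.radians(-7.7),.142),(0,255,0))],'pics/o9.png',1.2)
im=snapshot('scene')[:,:,::-1]; cv2.imwrite('pics/s9.png',cv2.resize(im[100:260,180:400],None,fx=3.4,fy=3.4,interpolation=2))
E
```

```text
16.45 [ 0.5511 -0.2029  0.1792] [ 0.3868 -0.3895 -0.0565] 0.7551196052528628
[ 0.5522 -0.2037] [ 0.     -0.      0.6666]
```

View pics/o9.png

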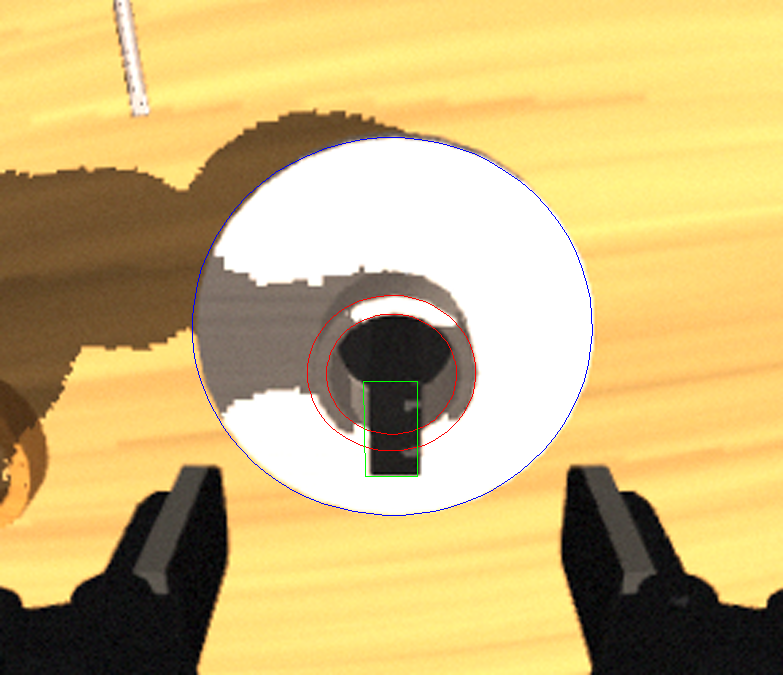

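View pics/s9.png

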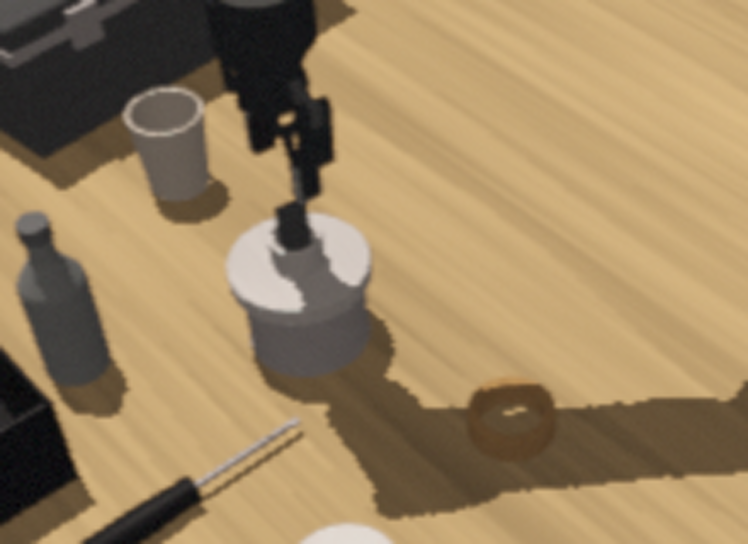

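Request:
move_arm([
  [8,1,0],
  [14,0,0],
  [16,0,0],
  [15,0,0],
  [12,0,0],
  [8,0,0],
  [5,0,0],
  [0,0,0],
  [0,0,0],
], jaw=[65,65,65,65,65,65,65,65,65], yaw=[0,0,0,0,0,0,0,0,0])

```text
t: 17.73
ee_pos: [0.5529, -0.2033, 0.1023]
eef_rot: [[0.001, 0.991, -0.137], [-0.0, -0.137, -0.991], [-1.0, 0.001, 0.0]]
ft_force: [0.5, -0.6, -0.1]
gripper_width: 0.762
```

```bash
python3 - <<'E'
from rim import *
st=read_state(); im=snapshot('wrist')[:,:,::-1].copy(); print(st['t'],st['ee_pos'],st['ft_force'],st['gripper_width'])
cv2.imwrite('pics/w10.png',im)
im=snapshot('scene')[:,:,::-1]; cv2.imwrite('pics/s10.png',cv2.resize(im[120:220,210:350],None,fx=5,fy=5,interpolation=2))
E
```

```text
17.725 [ 0.5529 -0.2033  0.1023] [ 0.5181 -0.6435 -0.0988] 0.7623000853379859
```

View pics/w10.png

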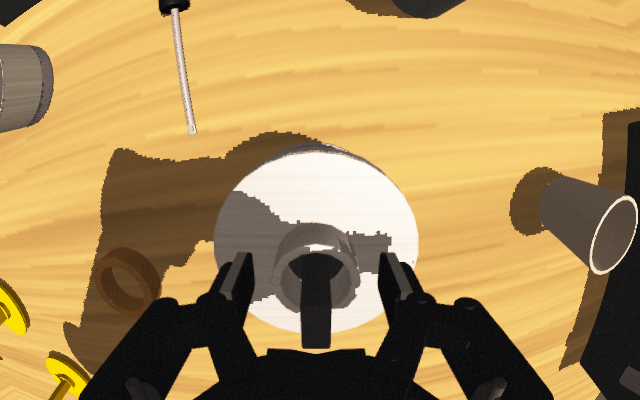

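View pics/s10.png

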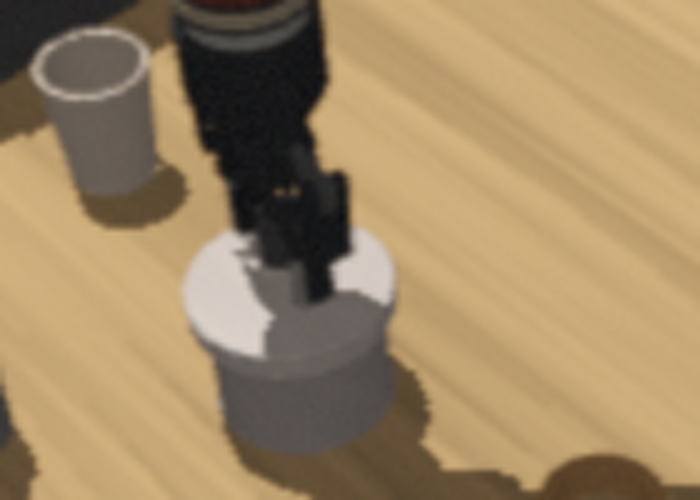

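The neck is between the open pads at (316,280). I'll go 3 mm lower and close gently.

Request:
move_arm([
  [2,0,0],
  [1,0,0],
  [0,0,0],
  [0,0,0],
  [0,0,0],
  [0,0,0],
  [0,0,0],
  [0,0,0],
  [0,0,0],
], jaw=[62,55,50,46,42,38,38,38,38], yaw=[0,0,0,0,0,0,0,0,0], force=50)

```text
t: 18.95
ee_pos: [0.5526, -0.2032, 0.0993]
eef_rot: [[0.0, 0.991, -0.137], [0.0, -0.137, -0.991], [-1.0, 0.0, -0.0]]
ft_force: [-1.9, 1.1, 5.7]
gripper_width: 0.499
```

Request:
move_arm([
  [0,0,0],
  [-1,0,0],
  [-2,0,0],
  [-3,0,0],
  [-4,0,0],
  [0,0,0],
], jaw=[30,30,30,30,30,30], yaw=[0,0,0,0,0,0])

```text
t: 19.7
ee_pos: [0.5528, -0.2033, 0.1092]
eef_rot: [[0.001, 0.991, -0.137], [-0.0, -0.137, -0.991], [-1.0, 0.001, 0.0]]
ft_force: [-0.0, -0.4, -1.2]
gripper_width: 0.498
```

```bash
python3 - <<'E'
from rim import *
st=read_state(); im=snapshot('scene')[:,:,::-1]; print(st['ee_pos'],st['ft_force'],st['gripper_width'])
cv2.imwrite('pics/s11.png',cv2.resize(im[120:220,210:350],None,fx=5,fy=5,interpolation=2))
E
```

```text
[ 0.5528 -0.2033  0.1092] [-0.0182 -0.369  -1.2042] 0.498225490937742
```

View pics/s11.png

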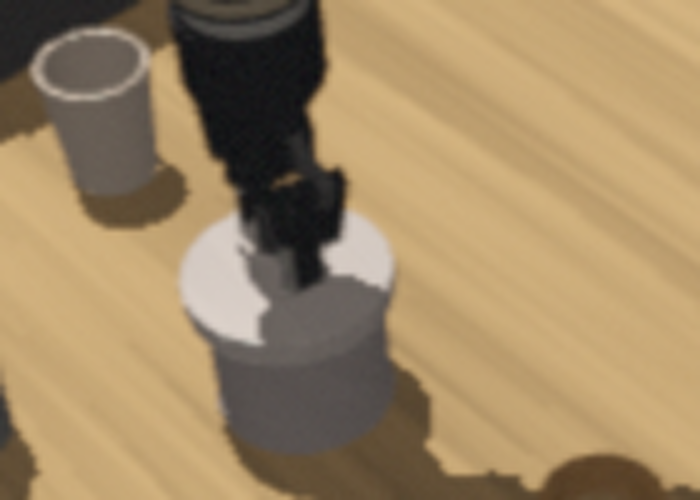

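The load is 1.2 N, which is the cap alone. Lifting to about 100 mm.

Request:
move_arm([
  [-4,0,0],
  [-8,0,0],
  [-11,0,0],
  [-12,0,0],
  [-12,0,0],
  [-12,0,0],
  [-12,0,0],
  [-10,0,0],
  [-7,0,0],
  [-4,0,0],
  [0,0,0],
  [0,0,0],
], jaw=[30,30,30,30,30,30,30,30,30,30,30,30], yaw=[0,0,0,0,0,0,0,0,0,0,0,0])

```text
t: 21.25
ee_pos: [0.5523, -0.2031, 0.2004]
eef_rot: [[-0.001, 0.991, -0.137], [0.0, -0.137, -0.991], [-1.0, -0.001, -0.0]]
ft_force: [-0.4, -0.4, -1.7]
gripper_width: 0.502
```

```bash
python3 - <<'E'
from rim import *
st=read_state(); im=snapshot('scene')[:,:,::-1].copy(); print(st['t'],st['ee_pos'],st['ft_force'],st['gripper_width'],st['joint_vel'])
R=(0,0,255);c=(.5518,-.2031)
win=im[80:220,200:360]; crop=cv2.resize(win,None,fx=4.2,fy=4.2,interpolation=2)
def dr(P,col): cv2.polylines(crop,[np.round((proj('scene',P)-[200,80]+.5)*4.2).astype(int)],True,col,1)
c=(.5525,-.2017)  # scene-camera estimate
cv2.imwrite('pics/s12.png',crop.copy())
dr(circ(c,.080,.050),R);dr(tabbox(c,np.radians(-7.8),.142),(0,255,0));dr(circ(c,.184,.059),(255,0,0))
cv2.imwrite('pics/s12o.png',crop)
cv2.imwrite('pics/w12.png',snapshot('wrist')[:,:,::-1])
E
```

```text
21.25 [ 0.5523 -0.2031  0.2004] [-0.3574 -0.4319 -1.664 ] 0.5019752625921291 [ 0.0008  0.0004 -0.0002 -0.0001  0.0007 -0.      0.0004]
```

View pics/s12.png

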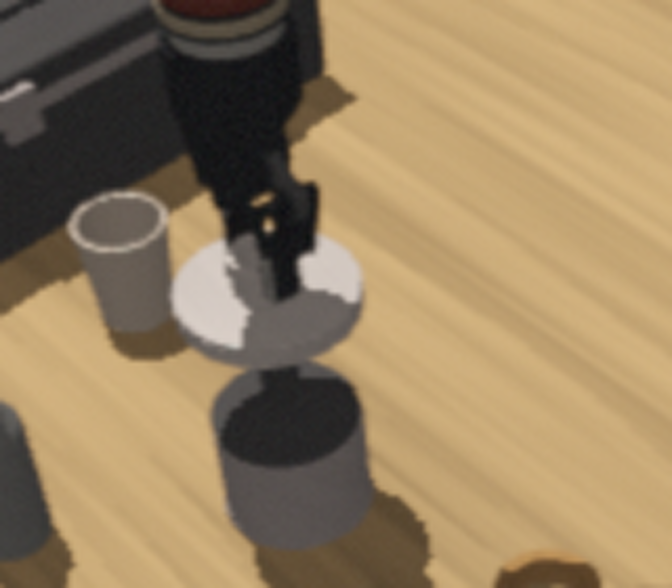

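View pics/s12o.png

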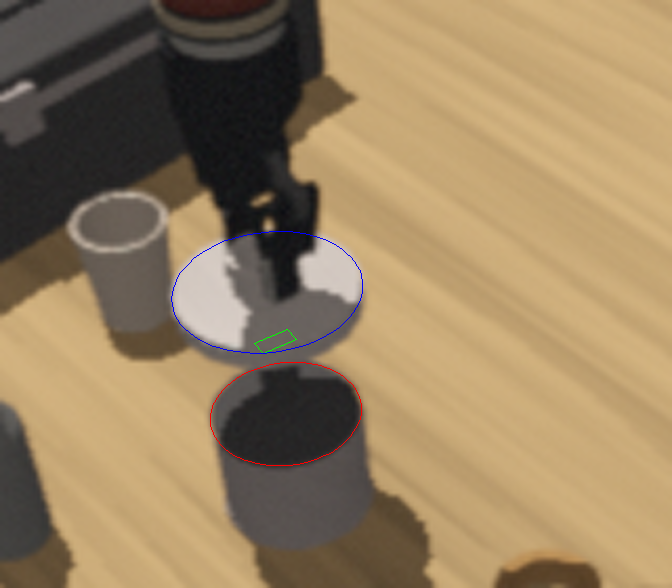

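View pics/w12.png

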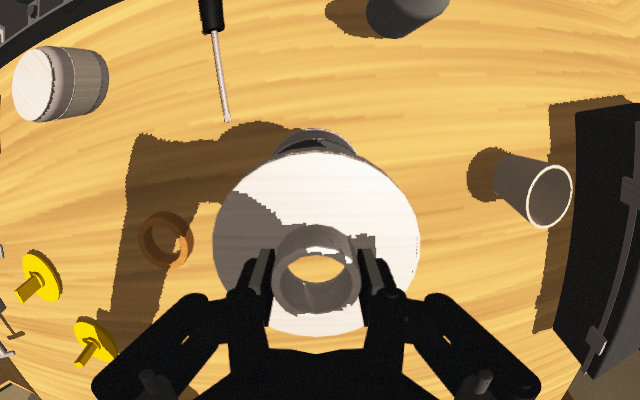

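```bash
python3 - <<'E'
from rim import *
snapshot('top'); im=snapshot('scene')[:,:,::-1].copy(); st=read_state(); print(st['t'],st['ee_pos'],st['ft_force'])
crop=cv2.resize(cv2.convertScaleAbs(im[155:215,240:300],alpha=2.2),None,fx=9,fy=9,interpolation=2)
cv2.imwrite('pics/s13.png',crop)
for l in ('tin','plug_lid','dust_cap'):
  for b in boxes_of('scene',l)[:3]: print(l,round(b['conf'],2),np.round(b['box'],1))
E
```

```text
21.45 [ 0.5524 -0.2031  0.2005] [ 0.1391 -0.6318 -1.7751]
plug_lid 0.83 [434.1 283.7  42.6  35.8]
plug_lid 0.79 [446.1 238.4  37.6  35.9]
plug_lid 0.56 [267.1 179.3  30.3  19.7]
dust_cap 0.71 [263.9 152.2  44.8  29.8]
```

View pics/s13.png

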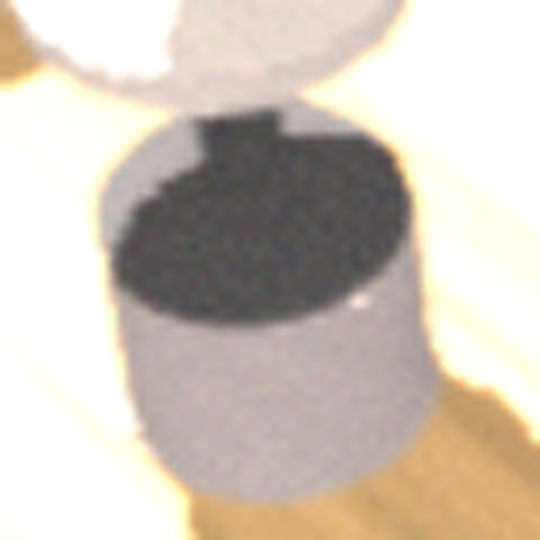

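The scene picture shows the dark lid with its tab standing in the tin. Its flange ellipse matches the prediction for height 0.080 m. The cap is level above it, held, and its outline matches z ≈ 0.184. Handing in.

```bash
python3 - <<'E'
from rig import *
print(ticket.sign_off()); 
E
```

```text
the job is handed in; nothing more can be done
None
```

I lifted both nested lids together by the tab and seated the plug lid in the tin. I then let go, gripped the cap by its neck and lifted it straight up. The job was handed in at about t = 21.5 s, with the cap still held about 101 mm above where it sat.

- **Seating:** contact came at the expected height (TCP z 0.1258 m) with about 9 N of contact load, and the plug lid was within about 1 mm of the tin's centre.
- **Cap lift:** the wrist load during the lift was about 1.2–1.8 N, which fits the cap alone.
- **Final pictures:** the plug lid's flange is level on the rim at z ≈ 0.080 m and the tin has not visibly moved. The cap is level and clear of both the tin and the lid.
- **Less certain:** in the last picture the lid's top is mostly in the cap's shadow, so I judged its seating from the flange outline and the contact height. The tin detector found nothing in that last picture. The early tin estimate from the top camera differed from the wrist-camera fit by about 4 mm, and I used the wrist fit.

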